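# Clear the measuring board and hold the length gauge on its mark

## Task

Pick up the ribbed scraper block and with it wipe all four laminate chips off the measuring board into the catch tray along the board's far edge, keeping your fingers off the chips, then stand the scraper back on the bench, clear of the board. Next squeeze the gauge arm's handle so that its lock button goes in, and draw the arm out until its pointer is on the third long mark of the scale, counted from the housing. Finish while still holding it there with the button squeezed (the arm springs back if let go), and leave everything else on the bench where it is.

Things in the scene. Friction and masses are not known exactly. Their poses are not given: they have to be found in the camera images.
- gauge_board: Fixed measuring board: pale grey plate 120 (x) by 390 mm (y -220 to 170), 24 mm thick. Origin on the bench under x = y = 0, z up, +x towards the catch tray (away from the robot), +y the way the gauge arm extends. On it an aluminium channel housing, 42 wide, along x = 0, y -215 to -50, top 66 mm above the bench. From y = -15 to 170 the plate is flat and bare but for the chips.
- lock_lug (a point): Top of a small fixed steel lug on the plate that the button's latch tab catches on: board x 21 to 32, y -35 to -23 mm, top 52 mm above the bench. This point is the middle of its top.
- wipe_area (a point): Point on the plate's top (board x = 0, y = 70, 24 mm above the bench). The chips lie around it, board x -6 to 36, y 26 to 114 mm (centres). Its axes are the board's.
- tray_center (a point): Middle of the catch tray's floor (board x = 105, y = 70, z = 3 mm). Steel tray along the plate's +x edge, inside x 60 to 150, y -20 to 160 mm, outer walls 28 mm above the bench. On the plate's side no wall, just the 21 mm drop from the plate's edge.
- scale_mark3 (a point): The third long mark of the scale, counted from the housing, on the plate's top at board x = 30, y = 70 mm. The scale is an aluminium strip with dark lines every 10 mm of travel; each third line is long (22 mm), the others short (9 mm): long ones at 30, 60, 90, 120 mm of travel. No line at zero.
- pointer (a point): Tip of the steel pointer, a 2.5 mm thick finger low on the head's +x side, at the head's front; it travels with the arm over the scale. With the arm home it is 90 mm short (along y) of the third long mark.
- handle (a point): Pull handle at grip height, 85 mm above the bench, moving with the arm; axes as the board's. Upright aluminium head on the arm's end: 30 mm along y, 34 along x, top 105 mm above the bench, straight sides from 62 mm up. The lock button stands 8 mm proud of its +x side: pinch it from above along the board's x, 42 mm wide, 36 with the button in. Point is 3 mm to +x of head centre.
- gauge_arm (a joint): Extension of the telescoping arm, m, along the board's +y: 0 home, 0.09 pointer on the third long mark, stop at 0.13. Locked at home (1 to 2 mm play) until the button is in. A return spring pulls it back with 3 N at home, 4 N at 0.09; friction 1 N: it runs back if let go. With the button out it then catches on the far side of the lug, at about 0.023; pressed in, it slides home.
- lock_button: Lock button in the handle's +x side: black plate 24 (y) by 26 mm (z) centred 85 mm above the bench, pressed towards the board's -x, travelling with the arm. 4 N starts it, 7 N has it fully in after 6 mm; the lock frees at about 4.5 mm. Origin: head centre at plate-top height; the button's face is 25 mm to +x and 61 mm up from there.
- scraper: Scraper block, wood, about 0.2 kg, loose on the bench on its flat sole: sole 34 (its x) by 130 (its y) by 18 mm thick, with an upright grip rib along its middle, 16 mm thick (x), 90 mm long (y), up to 59 mm above the underside. Origin: centre of the underside, z up. Pinch the rib across its 16 mm.
- chip0: A loose grey laminate chip, about 20 by 17 by 7 mm, 12 g, lying on the plate. Origin: centre of its underside.
- chip1: A loose grey laminate chip, about 20 by 17 by 7 mm, 12 g, lying on the plate. Origin: centre of its underside.
- chip2: A loose grey laminate chip, about 20 by 17 by 7 mm, 12 g, lying on the plate. Origin: centre of its underside.
- chip3: A loose grey laminate chip, about 20 by 17 by 7 mm, 12 g, lying on the plate. Origin: centre of its underside.
- tin: Bystander, to be left alone: a small steel tin, 34 mm across, 30 mm tall, standing on the board beside the housing. Origin: centre of the underside.
- sanding_block: Bystander, to be left alone: a plain cork sanding block without a rib, 60 x 110 x 25 mm. Origin: centre of the underside.
- brush: Bystander, to be left alone: a 200 mm brush lying on the bench. Origin: centre of its length on the bench.
- tape_roll: Bystander, to be left alone: a cardboard-coloured roll of tape lying flat, 100 mm across, 25 mm tall. Origin: centre of the underside.
- mixing_cup: Bystander, to be left alone: a white cup, 84 mm across, 95 mm tall. Origin: centre of the underside.
- hardener: Bystander, to be left alone: a white plastic bottle, 60 mm across, 150 mm tall. Origin: centre of the underside.
- wrench: Bystander, to be left alone: a 180 mm wrench lying on the bench. Origin: centre of its length on the bench.
Not all that is in view belongs to the job. Leave any red look-alike of the scraper alone.

How it is judged:
By the outcome, as a careful person would: the job done as asked, in the order asked, and still so for the second after the job is handed in, while the arm keeps its last pose, push and grip.
It also fails if it takes over 54 s, if anything falls off the work surface, if the arm or the gripper's body presses on something with over 40 N, if the wrist force passes 120 N, or if a joint passes its speed limit or range.

## Robot

A 6-joint arm with a two-finger parallel gripper is mounted at the origin on the work surface. World frame = base frame: x ahead of the robot, y to its left, z up, the work surface at z = 0. Lengths are in m, angles in rad, forces in N, time in s.
With the tool pointing down it reaches from about 0.35 to 0.725 m from the base axis. Payload 4.3 kg.
Tool frame: the origin (TCP) lies between the finger pads; the fingertips stand 25 mm ahead of it and the grasp point (between the pads) lies 6 mm ahead of it (ctrl.nose_length is the z of the fingertips in the tool frame, in m); z points along the fingers, y is the line along which they close (so a half turn about z gives the same grasp; the last joint's range is limited). The gripper opens to 85 mm and grips with 20 to 120 N. Pads are 22 mm wide; open, the fingers measure 114 mm over their backs; the gripper's body (76 mm by 85 mm) begins 54 mm behind the grasp point. The pads swing forward as they close: fully open they stand 13 mm farther back than shut.
Start: joints at [1.028, 0.377, 0.081, 1.274, 0, 1.46], TCP at [0.241, 0.522, 0.256] pointing down, gripper open.
Joint ranges: [-2.72, 2.72], [-0.84, 1.66], [-1.02, 1.22], [-1.77, 2.12], [-1.37, 1.28], [-3.14, 3.14]. Speed limits (rad/s): [2.57, 2.57, 3.14, 3.14, 3.14, 3.14].

## Interface

Orientations are given as a unit quaternion [x, y, z, w].
In Python, from rig import sensors, snapshot, get_calibration, ctrl gives the robot as it stands. The module is installed in compiled form; this text tells all that it offers.
- The arm moves only by the tool drive_tool, never from a script. Its argument "moves" is a list of rows, each an object with "translation": the shift along the tool's x, y, z in cm, a list of three; "twist": the turn, a rotation vector about the tool's x, y, z in rad, a list of three; "fingers": the finger opening in cm, from 0 to 8.54. A call has 1 to 10 rows; each row is the pose to reach, as a shift and turn from the pose commanded when the call began, along the tool's axes at that moment; what a row does not reach only later rows make up. A row lasts 1/10 s, in which the tool goes at most 50 mm and 8.59 degrees, less where a joint would pass 70% of its speed; a pose out of reach is approached as far as the arm can. A call with a gripper value outside its range is refused whole. The fingers move at their own pace and stop on an object; the grip force is fixed at half the most. Time passes only in rows, so rows that repeat a pose let the fingers close. It gives the time, the measured TCP pose, the force, the opening and the grip force at its end, in the units of the state.
- sensors.observe(): the state, without advancing time (a new reading comes with each control period).
- snapshot(name): name is "scene" or "top" or "wrist"; returns the picture (480x640x3 uint8, red, green, blue); there is no depth.
- get_calibration(name): a dict with "fx", "fy", "cx", "cy" (pixels), "D" ([k1, k2, p1, p2, k3] as OpenCV has them; the pictures are not rectified), "R" (3x3) and "t" (3): a world point X has camera coordinates R X + t. Camera axes: x right, y down, z forward; pixel columns grow to the right and rows downward; lengths in m; the calibration is good to about 2 mm. A picture is of the moment at which its call begins: read the wrist's pose just before it. get_calibration takes no time and is no camera call; for the wrist camera it gives the pose at the moment of the call.
- ctrl.finish_job(): hands the job in; it is judged then, once.
The state is a dict: "clock": time; "q": joint angles; "qd": joint speeds; "effort": joint torques, N m; "position": TCP position; "ee_rot": TCP orientation; "ft_force": force on the tool from outside, world axes, zero at the start; "wrist_torque": the same for the moment, N m; "width": finger opening in m; "finger_force": force on a finger pad.
Only numpy, scipy, OpenCV 4.12 (cv2) and the standard library are available. Lean on these libraries where they do the work, as an engineer would, in place of code of your own. Each camera call takes 0.05 s, during which the arm holds its last target. There are 200 camera calls.

## Working session

There is one attempt and no reset: what is moved stays moved. The work goes in short steps, Python scripts to look and compute and a tool call to move; the robot and the scene stay as the last step left them, time stands still between calls to the robot, and variables do not carry over. Pictures are saved under pics/ and viewed, at most 10 in all, crops included, and the job is handed in when it is done.

Besides the shell and the picture viewer there is one more tool, called after "Request:" by a JSON object that holds its "op" and its "data". drive_tool: Moves the arm, as the interface text tells. Its arguments: {"type":"object","properties":{"moves":{"type":"array","items":{"type":"object","properties":{"translation":{"type":"array","items":{"type":"number"}},"twist":{"type":"array","items":{"type":"number"}},"fingers":{"type":"number"}}}}},"required":["moves"]}

```bash
mkdir -p pics
cat > h.py <<'E'
import numpy as np, cv2
from rig import sensors, snapshot, get_calibration, ctrl
from scipy.spatial.transform import Rotation as R
def save(cam,name):
    im=snapshot(cam); cv2.imwrite(f'pics/{name}.png',im[:,:,::-1]); return im
def px2w(cal,uv,z):
    K=np.array([[cal['fx'],0,cal['cx']],[0,cal['fy'],cal['cy']],[0,0,1.]])
    p=cv2.undistortPoints(np.array(uv,float).reshape(-1,1,2),K,np.array(cal['D'],float))[:,0]
    Rm=np.array(cal['R']);t=np.array(cal['t']); c=-Rm.T@t
    d=np.c_[p,np.ones(len(p))]@Rm
    z=np.broadcast_to(z,len(p))
    return c+d*((z-c[2])/d[:,2])[:,None]
def w2px(cal,X):
    K=np.array([[cal['fx'],0,cal['cx']],[0,cal['fy'],cal['cy']],[0,0,1.]])
    return cv2.projectPoints(np.array(X,float).reshape(-1,3),cv2.Rodrigues(np.array(cal['R'],float))[0],np.array(cal['t'],float),K,np.array(cal['D'],float))[0][:,0]
def tool(X):
    "world point -> offset in tool axes, cm"
    s=sensors.observe(); return (R.from_quat(s['ee_rot']).inv().apply(np.array(X)-s['position']))*100
E
python3 - <<'E'
from h import *
s=sensors.observe(); print(s)
save('top','top0'); save('scene','scene0')
print(get_calibration('top'))
E
```

```text
{'clock': 0.0, 'q': array([ 1.02767109e+00,  3.78074254e-01,  7.96244004e-02,  1.27438740e+00,
       -1.97206539e-05,  1.46050505e+00]), 'qd': array([-0.00063058,  0.00136178, -0.00061153,  0.00159735,  0.00012388,
       -0.00063776]), 'effort': array([ 1.01957154e-03, -4.63598907e+01,  2.69880617e+01,  2.07988807e-02,
       -2.28367298e-04, -1.03688961e-05]), 'position': array([0.24086301, 0.52145767, 0.25535385]), 'ee_rot': array([ 2.14731450e-01,  9.76672598e-01, -9.69647148e-04, -3.18154932e-04]), 'ft_force': array([ 0.11021856, -0.36828231,  0.27239892]), 'wrist_torque': array([ 0.00924365,  0.00909358, -0.03553663]), 'finger_force': 0.0, 'width': 0.08516828107639292}
{'fx': 470.99518560618634, 'fy': 470.99518560618634, 'cx': 320.5071657211423, 'cy': 246.75770776624438, 'D': array([-0.06190646,  0.        ,  0.        ,  0.        ,  0.        ]), 'R': array([[-0.02280471, -0.99969751, -0.00921009],
       [-0.99744421,  0.02337534, -0.06751773],
       [ 0.06771259,  0.00764682, -0.99767556]]), 't': array([0.01297285, 0.50898115, 1.30316699])}
```

View pics/top0.png

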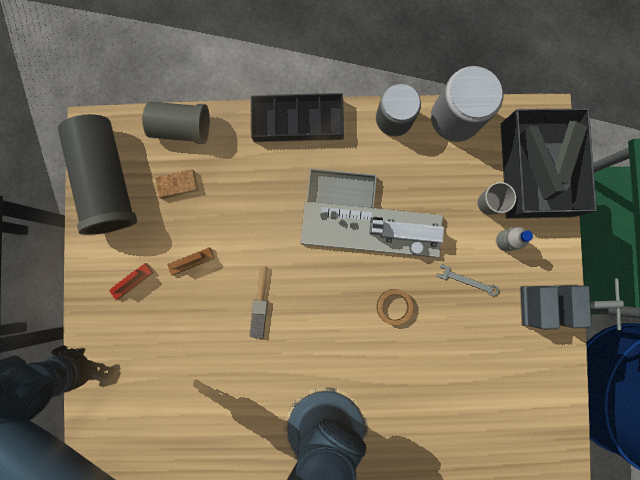

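View pics/scene0.png

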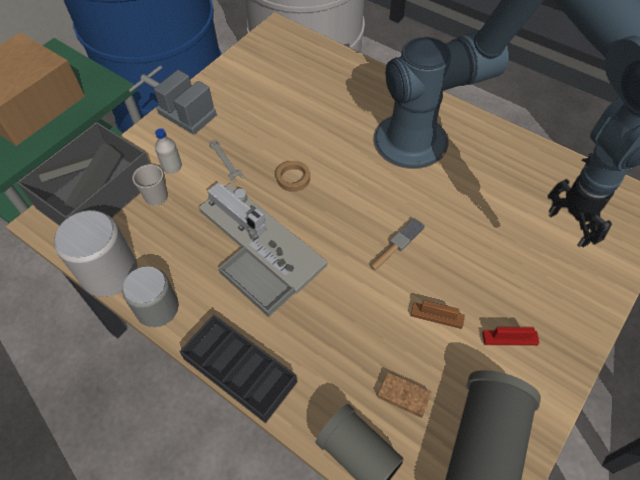

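Top view: the candidates are the brown ribbed block at (191,262), its red look-alike at (131,281) and the cork block without a rib at (177,184). I choose the brown one. The board runs from (302,230) to (440,240), with chips near (325-355, 213-226). I'll check with one combined close crop.

Run:
```python
import cv2,numpy as np
im=cv2.imread('pics/top0.png')
a=cv2.resize(im[160:270,295:455],None,fx=5,fy=5,interpolation=cv2.INTER_CUBIC)[:, :800]
b=cv2.resize(im[240:285,160:225],None,fx=5,fy=5,interpolation=cv2.INTER_CUBIC)
cv2.imwrite('pics/c1.png',a); 
a=cv2.resize(im[165:265,295:455],(800,500),interpolation=cv2.INTER_CUBIC)
cv2.imwrite('pics/c1.png',a);
sc=cv2.resize(im[240:285,160:225],(650,450),interpolation=cv2.INTER_CUBIC)
cv2.imwrite('pics/c2.png',sc)
```

```text
(no output)
```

View pics/c1.png

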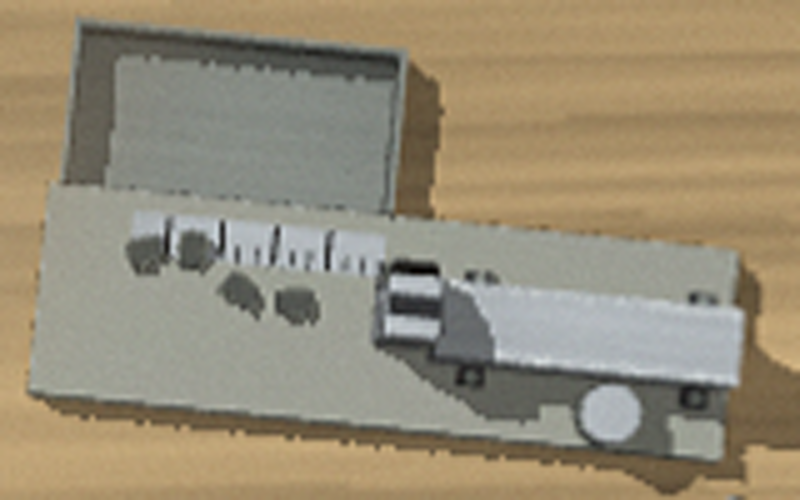

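View pics/c2.png

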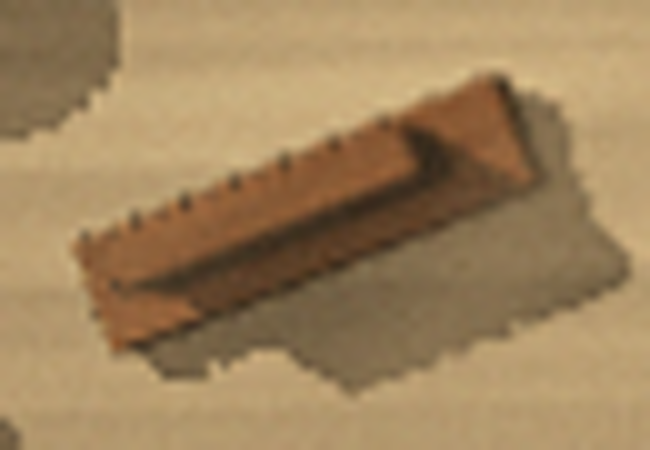

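The board crop gives plate corners at (50,185), (30,392), (722,458) and (738,250). The chips are at (146,253), (194,250), (242,295) and (297,304). The scraper crop confirms the brown ribbed block, with sole corners at (495,75), (540,183) and (120,350).

```bash
cat >> h.py <<'E'
# board pose fit (top view corners)
def fit(src,dst):
    sc,dc=src.mean(0),dst.mean(0); a=src-sc;b=dst-dc
    th=np.arctan2((a[:,0]*b[:,1]-a[:,1]*b[:,0]).sum(),(a*b).sum())
    M=np.array([[np.cos(th),-np.sin(th)],[np.sin(th),np.cos(th)]])
    return th,dc-M@sc,np.abs(a@M.T-b).max()
E
python3 - <<'E'
from h import *
c=get_calibration('top')
f=lambda l:np.array(l)/5+[295,165]-.4
P=px2w(c,f([(50,185),(30,392),(738,250),(722,458)]),.024)[:,:2]
th,o,e=fit(np.array([(.06,.17),(-.06,.17),(.06,-.22),(-.06,-.22)]),P)
print('board',np.degrees(th),o,e); 
M=np.array([[np.cos(th),-np.sin(th)],[np.sin(th),np.cos(th)]])
ch=px2w(c,f([(146,253),(194,250),(242,295),(297,304)]),.031)[:,:2]
print('chips board',(ch-o)@M)
g=lambda l:np.array(l)/10+[160,240]-.45
S=px2w(c,g([(495,75),(540,183),(120,350)]),.018)[:,:2]
print(S,np.linalg.norm(S[0]-S[1]),np.linalg.norm(S[1]-S[2]))
print('scr centre',(S[0]+S[2])/2,'axis deg',np.degrees(np.arctan2(*(S[2]-S[1])[::-1])))
for b in [(0,.07),(0,-.01),(.105,.07)]: print(b,M@b+o)
E
```

```text
board -6.775734292495037 [ 0.55872407 -0.11814469] 0.0014741358670251614
chips board [[0.02440871 0.11171545]
 [0.02860683 0.08523565]
 [0.00600378 0.05628579]
 [0.00388227 0.02535779]]
[[0.51562811 0.31520689]
 [0.48488304 0.30265444]
 [0.44047243 0.42252936]] 0.033208788112390676 0.12783700273103696
scr centre [0.47805027 0.36886813] axis deg 110.32838715733706
(0, 0.07) [ 0.56698291 -0.0486336 ]
(0, -0.01) [ 0.55754423 -0.12807485]
(0.105, 0.07) [ 0.67124954 -0.06102186]
```

Run:
```python
from h import *
print(tool([.478,.369,.16]),tool([.478,.369,.052]),ctrl.nose_length)
r=R.from_quat(sensors.observe()['ee_rot']).as_matrix();y=r[:,1];print(np.degrees(np.arctan2(y[1],y[0])),r[:,2])
```

```text
[-27.92498608  -3.88382967   9.54681764] [-27.92705473  -3.86441162  20.34679998] 0.025
65.20087203236444 [-9.28014645e-04 -1.55182558e-03 -9.99998365e-01]
```

Request:
{"op": "drive_tool", "data": {"moves": [{"translation": [-4.5,-0.6,1.5],"twist": [0,0,0.13],"fingers": 6},{"translation": [-9,-1.3,3],"twist": [0,0,0.26],"fingers": 6},{"translation": [-13.5,-1.9,4.5],"twist": [0,0,0.39],"fingers": 6},{"translation": [-18,-2.6,6],"twist": [0,0,0.52],"fingers": 6},{"translation": [-22.5,-3.2,8],"twist": [0,0,0.65],"fingers": 6},{"translation": [-27.9,-3.9,9.5],"twist": [0,0,0.783],"fingers": 6},{"translation": [-27.9,-3.9,9.5],"twist": [0,0,0.783],"fingers": 6}]}}

```text
clock: 0.8
position: [0.4811, 0.3657, 0.1586]
ee_rot: [0.574, 0.819, -0.002, 0.0]
ft_force: [-0.4, 0.3, 0.3]
width: 0.0598
finger_force: 0.0
```

Run:
```python
from h import *
c=get_calibration('wrist'); save('wrist','w1')
s=sensors.observe(); print(s['clock'],s['position'],s['q'],s['width'])
import pickle; pickle.dump(c,open('w1.pkl','wb'))
print(w2px(c,[[.478,.369,.059],[.4624,.4112,.059],[.4936,.3268,.059]]))
```

```text
0.85 [0.48005204 0.3667464  0.15920581] [ 5.47752985e-01  4.80007403e-01 -1.52703463e-02  1.07830212e+00
 -7.23081909e-04  1.76800023e+00] 0.06000042663231497
[[318.39132527 249.00229504]
 [317.59783487 169.45969591]
 [319.10353894 319.06844043]]
```

View pics/w1.png

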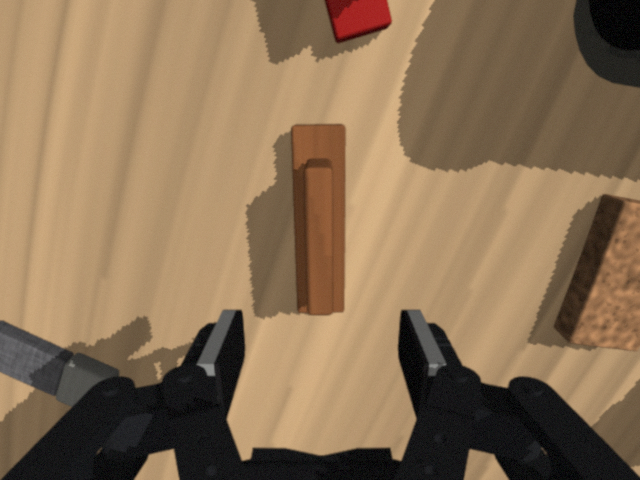

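The wrist view shows the rib end-on, running from (318,165) to (320,312). It is aligned with the fingers and about 3 mm further along than predicted.

Run:
```python
from h import *
print(tool([.477,.372,.052]))
```

```text
[ 0.61166918 -0.07848283 10.72006081]
```

Request:
{"op": "drive_tool", "data": {"moves": [{"translation": [0.3,0,4],"twist": [0,0,0],"fingers": 6},{"translation": [0.3,0,8],"twist": [0,0,0],"fingers": 5},{"translation": [0.3,0,10.7],"twist": [0,0,0],"fingers": 4},{"translation": [0.3,0,10.7],"twist": [0,0,0],"fingers": 2.5},{"translation": [0.3,0,10.7],"twist": [0,0,0],"fingers": 0.5},{"translation": [0.3,0,10.7],"twist": [0,0,0],"fingers": 0.5},{"translation": [0.3,0,10.7],"twist": [0,0,0],"fingers": 0.5}]}}

```text
clock: 1.55
position: [0.4781, 0.3735, 0.0563]
ee_rot: [0.571, 0.821, 0.002, 0.001]
ft_force: [0.1, -0.1, -1.5]
width: 0.015
finger_force: 60.8
```

Run:
```python
from h import *
s=sensors.observe(); print(s)
th=np.radians(-6.776);o=np.array([.5587,-.1181]);M=np.array([[np.cos(th),-np.sin(th)],[np.sin(th),np.cos(th)]])
for b in [(-.045,.07)]:
  p=M@b+o; print(p,tool([*p,.15]))
```

```text
{'clock': 1.55, 'q': array([ 5.58562937e-01,  5.65025660e-01, -1.60485364e-01,  8.41929465e-01,
        1.64928376e-04,  1.77376684e+00]), 'qd': array([-0.00378395,  0.00192187, -0.00710778, -0.00480749, -0.00099684,
        0.00029763]), 'effort': array([ 9.49828397e-02, -5.21626782e+01,  2.37400872e+01,  2.07641238e-02,
        1.70894782e-03, -6.10837633e-04]), 'position': array([0.47805372, 0.37345964, 0.05628837]), 'ee_rot': array([5.70899338e-01, 8.21018345e-01, 1.57488666e-03, 5.84757927e-04]), 'ft_force': array([ 0.05048122, -0.06996895, -1.47501797]), 'wrist_torque': array([ 0.02400845, -0.05214584,  0.01776603]), 'finger_force': 60.76707601547241, 'width': 0.015006814542728246}
[ 0.52227349 -0.04327949] [-40.59841726 -10.33266807  -9.43885737]
```

Request:
{"op": "drive_tool", "data": {"moves": [{"translation": [0,0,-3],"twist": [0,0,0],"fingers": 0.5},{"translation": [-3,-0.7,-6.5],"twist": [0,0,0],"fingers": 0.5},{"translation": [-7.5,-1.8,-8.4],"twist": [0,0,0.08],"fingers": 0.5},{"translation": [-12.3,-3,-9.4],"twist": [0,0,0.16],"fingers": 0.5},{"translation": [-17,-4.3,-9.4],"twist": [0,0,0.24],"fingers": 0.5},{"translation": [-21.8,-5.5,-9.4],"twist": [0,0,0.32],"fingers": 0.5},{"translation": [-26.5,-6.7,-9.4],"twist": [0,0,0.4],"fingers": 0.5},{"translation": [-31.3,-8,-9.4],"twist": [0,0,0.474],"fingers": 0.5},{"translation": [-36,-9.2,-9.4],"twist": [0,0,0.474],"fingers": 0.5},{"translation": [-40.6,-10.3,-9.4],"twist": [0,0,0.474],"fingers": 0.5}]}}

```text
clock: 2.55
position: [0.5221, -0.0462, 0.1499]
ee_rot: [0.748, 0.664, 0.001, 0.001]
ft_force: [0.7, 0.9, -2.2]
width: 0.0153
finger_force: 60.9
```

Request:
{"op": "drive_tool", "data": {"moves": [{"translation": [0,0,0],"twist": [0,0,0],"fingers": 0.5},{"translation": [0,0,0],"twist": [0,0,0],"fingers": 0.5}]}}

```text
clock: 2.75
position: [0.5222, -0.0452, 0.1494]
ee_rot: [0.749, 0.663, 0.001, 0.001]
ft_force: [0.1, -0.1, -1.4]
width: 0.0153
finger_force: 60.9
```

Run:
```python
from h import *
s=sensors.observe(); print(s['position'],s['ft_force'],s['width'],s['q'])
c=get_calibration('wrist'); import pickle; pickle.dump(c,open('w2.pkl','wb'))
im=save('wrist','w2'); 
r=R.from_quat(s['ee_rot']).as_matrix();y=r[:,1];print(np.degrees(np.arctan2(y[1],y[0])),r[:,2])
th=np.radians(-6.776);o=np.array([.5587,-.1181]);M=np.array([[np.cos(th),-np.sin(th)],[np.sin(th),np.cos(th)]])
print(tool([*(M@(-.045,.07)+o),.0815]))
X=[[*(M@b+o),.024] for b in [(.06,.17),(-.06,.17),(.06,-.02),(.03,.07)]]; print(w2px(c,X))
```

```text
[ 0.52218931 -0.04519671  0.14940503] [ 0.14440118 -0.06687329 -1.36114344] 0.015287628757045152 [-2.07785070e-01  3.31556183e-01 -2.70382407e-01  9.66951232e-01
  6.98353445e-04  1.48468798e+00]
-6.971554310575129 [ 2.00956014e-03  2.90033507e-04 -9.99997939e-01]
[0.07577773 0.02542959 6.76391717]
[[504.14579285  71.15197152]
 [292.33753065  69.24696688]
 [468.15823332 358.64122727]
 [438.47196187 238.65660668]]
```

View pics/w2.png

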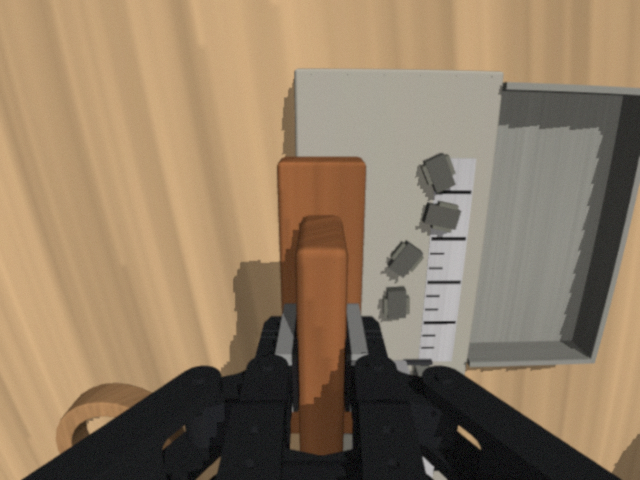

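The wrist view shows the scraper parallel to the plate and left of all four chips, which are at (437,172), (440,217), (405,259) and (396,303). The board prediction matches within a few pixels.

Run:
```python
from h import *
import pickle; c=pickle.load(open('w2.pkl','rb'))
th=np.radians(-6.776);o=np.array([.5587,-.1181]);M=np.array([[np.cos(th),-np.sin(th)],[np.sin(th),np.cos(th)]])
b=lambda uv,z:(px2w(c,uv,z)[:,:2]-o)@M*1000
print('scraper end',b([(280,160),(364,160)],.111))
print('chips',b([(437,155),(437,172),(440,217),(405,259),(396,303),(396,320)],.031))
print('plate',b([(502,72),(296,70),(420,238)],.024))
```

```text
scraper end [[-59.87853877 130.40658661]
 [-27.92204113 130.27353308]]
chips [[ 22.71599035 123.11244116]
 [ 23.49625095 113.28369832]
 [ 27.58553312  86.08158219]
 [  7.93660631  59.03635841]
 [  4.05129398  28.5047856 ]
 [  4.79583052  15.9962338 ]]
plate [[ 58.79307828 169.51066827]
 [-57.96129536 169.58470764]
 [ 18.14755373  70.48635955]]
```

Request:
{"op": "drive_tool", "data": {"moves": [{"translation": [0,0,3.5],"twist": [0,0,0],"fingers": 0.5},{"translation": [0,0,5.8],"twist": [0,0,0],"fingers": 0.5},{"translation": [0,0,6.5],"twist": [0,0,0],"fingers": 0.5},{"translation": [0,0,6.75],"twist": [0,0,0],"fingers": 0.5},{"translation": [0,0,6.75],"twist": [0,0,0],"fingers": 0.5}]}}

```text
clock: 3.3
position: [0.5221, -0.0433, 0.0815]
ee_rot: [0.747, 0.664, 0.0, 0.0]
ft_force: [0.1, -0.5, -1.3]
width: 0.0151
finger_force: 60.7
```

Request:
{"op": "drive_tool", "data": {"moves": [{"translation": [0,0,0.15],"twist": [0,0,0],"fingers": 0.5},{"translation": [0,0.8,0.15],"twist": [0,0,0],"fingers": 0.5},{"translation": [0,1.8,0.15],"twist": [0,0,0],"fingers": 0.5},{"translation": [0,2.8,0.15],"twist": [0,0,0],"fingers": 0.5},{"translation": [0,3.8,0.15],"twist": [0,0,0],"fingers": 0.5},{"translation": [0,4.8,0.15],"twist": [0,0,0],"fingers": 0.5}]}}

```text
clock: 3.9
position: [0.5704, -0.05, 0.0793]
ee_rot: [0.748, 0.664, 0.0, 0.0]
ft_force: [-0.2, 0.1, -1.0]
width: 0.0154
finger_force: 60.8
```

Request:
{"op": "drive_tool", "data": {"moves": [{"translation": [0,1,0],"twist": [0,0,0],"fingers": 0.5},{"translation": [0,2,0],"twist": [0,0,0],"fingers": 0.5},{"translation": [0,3,0],"twist": [0,0,0],"fingers": 0.5},{"translation": [0,4,0],"twist": [0,0,0],"fingers": 0.5},{"translation": [0,5,0],"twist": [0,0,0],"fingers": 0.5},{"translation": [0,5.8,0],"twist": [0,0,0],"fingers": 0.5},{"translation": [0,5.8,0],"twist": [0,0,0],"fingers": 0.5},{"translation": [0,5.8,0],"twist": [0,0,0],"fingers": 0.5}]}}

```text
clock: 4.7
position: [0.6268, -0.0566, 0.0791]
ee_rot: [0.748, 0.664, -0.0, -0.0]
ft_force: [-0.0, 0.2, -1.8]
width: 0.0155
finger_force: 60.8
```

Run:
```python
from h import *
import pickle
s=sensors.observe(); print(s['position'],s['ft_force'],s['width'],s['clock'])
c=get_calibration('wrist'); pickle.dump(c,open('w3.pkl','wb'))
a=save('wrist','w3'); 
b=save('top','top3')
```

```text
[ 0.62678637 -0.05664484  0.07906385] [-0.00538973  0.22181967 -1.8437484 ] 0.015507066895548312 4.7
```

View pics/w3.png

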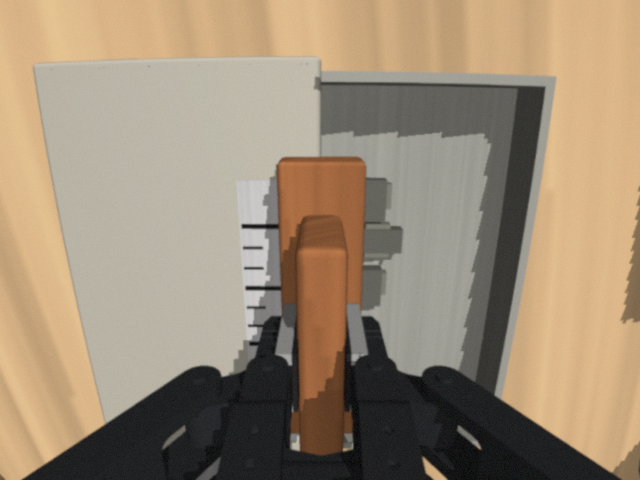

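Request:
{"op": "drive_tool", "data": {"moves": [{"translation": [0,0,-2],"twist": [0,0,0],"fingers": 0.5},{"translation": [0,-1,-6],"twist": [0,0,0],"fingers": 0.5},{"translation": [4,-3,-8],"twist": [0,0,0],"fingers": 0.5},{"translation": [8.7,-4.5,-8],"twist": [0,0,0],"fingers": 0.5},{"translation": [13.4,-5.5,-8],"twist": [0,0,0],"fingers": 0.5},{"translation": [18.2,-6.5,-8],"twist": [0,0,0],"fingers": 0.5},{"translation": [22.5,-7.5,-8],"twist": [0,0,0],"fingers": 0.5},{"translation": [25.5,-8,-8],"twist": [0,0,0],"fingers": 0.5},{"translation": [25.5,-8,-8],"twist": [0,0,0],"fingers": 0.5}]}}

```text
clock: 5.7
position: [0.5764, 0.2101, 0.1594]
ee_rot: [0.746, 0.666, 0.001, -0.001]
ft_force: [-0.5, 0.1, -2.3]
width: 0.015
finger_force: 60.9
```

Run:
```python
from h import *
s=sensors.observe(); print(s['position'],s['ft_force'],s['width'],s['clock'])
im=save('top','top4')
im=cv2.imread('pics/top4.png')
cv2.imwrite('pics/c4.png',cv2.resize(im[165:265,215:375],(800,500),interpolation=cv2.INTER_CUBIC))
```

```text
[0.5764401  0.2101091  0.15938714] [-0.47660402  0.07607311 -2.29137263] 0.014991696976644885 5.7
```

View pics/c4.png

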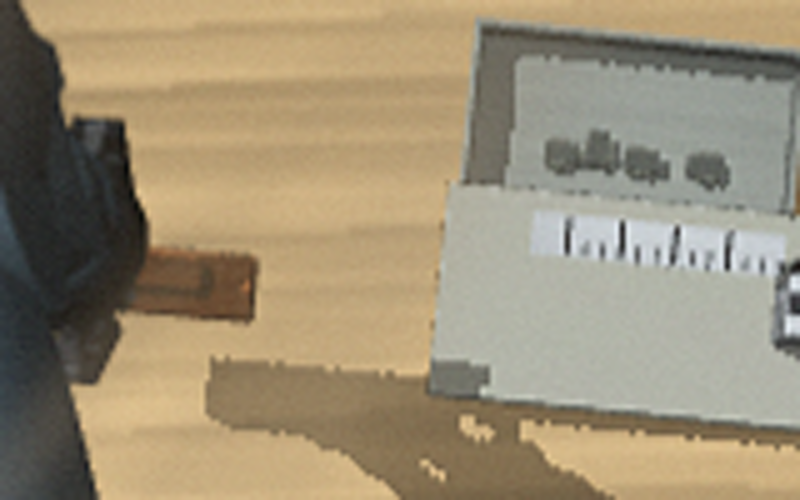

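All four chips are in the tray, at (562,155), (600,150), (645,163) and (708,170), and the plate is bare. The scraper hangs over free bench, so I'll set it down.

Request:
{"op": "drive_tool", "data": {"moves": [{"translation": [0,0,4.5],"twist": [0,0,0],"fingers": 0.5},{"translation": [0,0,8.5],"twist": [0,0,0],"fingers": 0.5},{"translation": [0,0,9.9],"twist": [0,0,0],"fingers": 0.5},{"translation": [0,0,10.2],"twist": [0,0,0],"fingers": 0.5},{"translation": [0,0,10.3],"twist": [0,0,0],"fingers": 0.5},{"translation": [0,0,10.3],"twist": [0,0,0],"fingers": 0.5}]}}

```text
clock: 6.35
position: [0.579, 0.2057, 0.0578]
ee_rot: [0.748, 0.663, 0.001, 0.001]
ft_force: [-0.2, -0.1, -1.3]
width: 0.0153
finger_force: 60.7
```

Request:
{"op": "drive_tool", "data": {"moves": [{"translation": [0,0,0.2],"twist": [0,0,0],"fingers": 0.5},{"translation": [0,0,0.3],"twist": [0,0,0],"fingers": 0.5},{"translation": [0,0,0.3],"twist": [0,0,0],"fingers": 0.5}]}}

```text
clock: 6.65
position: [0.578, 0.2062, 0.0538]
ee_rot: [0.748, 0.664, 0.0, 0.0]
ft_force: [0.3, 0.2, -2.0]
width: 0.0153
finger_force: 60.7
```

Request:
{"op": "drive_tool", "data": {"moves": [{"translation": [0,0,0.1],"twist": [0,0,0],"fingers": 0.5},{"translation": [0,0,0.2],"twist": [0,0,0],"fingers": 0.5},{"translation": [0,0,0.2],"twist": [0,0,0],"fingers": 0.5}]}}

```text
clock: 6.95
position: [0.578, 0.2062, 0.053]
ee_rot: [0.748, 0.664, 0.001, 0.0]
ft_force: [-3.2, 0.2, 9.1]
width: 0.0149
finger_force: 62.5
```

Contact, so I release and go up.

Request:
{"op": "drive_tool", "data": {"moves": [{"translation": [0,0,0],"twist": [0,0,0],"fingers": 3},{"translation": [0,0,0],"twist": [0,0,0],"fingers": 5},{"translation": [0,0,0],"twist": [0,0,0],"fingers": 5},{"translation": [0,0,-4],"twist": [0,0,0],"fingers": 6},{"translation": [0,0,-9],"twist": [0,0,0],"fingers": 6},{"translation": [0,0,-13],"twist": [0,0,0],"fingers": 6}]}}

```text
clock: 7.55
position: [0.5778, 0.2061, 0.1833]
ee_rot: [0.748, 0.664, 0.0, 0.0]
ft_force: [0.1, 0.8, -0.5]
width: 0.0597
finger_force: 0.0
```

Run:
```python
from h import *
s=sensors.observe(); print(s['position'],s['ft_force'],s['width'],s['clock'])
r=R.from_quat(s['ee_rot']).as_matrix();y=r[:,1];print(np.degrees(np.arctan2(y[1],y[0])))
th=np.radians(-6.776);o=np.array([.5587,-.1181]);M=np.array([[np.cos(th),-np.sin(th)],[np.sin(th),np.cos(th)]])
for b in [(.003,-.035),(.003,.055)]: print(M@b+o,tool([*(M@b+o),.17]))
```

```text
[0.57782037 0.20606553 0.18333954] [ 0.10437072  0.77672011 -0.47468076] 0.0596848548850967 7.55
-6.8196769727753175
[ 0.55754946 -0.15320949] [-35.91445684   2.25251571   1.32359023]
[ 0.56816839 -0.06383814] [-26.91445995   2.24565495   1.32658251]
```

Request:
{"op": "drive_tool", "data": {"moves": [{"translation": [-4.5,0.3,0],"twist": [0,0,0],"fingers": 6},{"translation": [-9.3,0.6,0.2],"twist": [0,0,0],"fingers": 6},{"translation": [-14.2,0.9,0.5],"twist": [0,0,0],"fingers": 6},{"translation": [-19,1.2,0.8],"twist": [0,0,0],"fingers": 6},{"translation": [-24,1.5,1],"twist": [0,0,0],"fingers": 6},{"translation": [-28.8,1.8,1.2],"twist": [0,0,0],"fingers": 6},{"translation": [-33,2,1.3],"twist": [0,0,0],"fingers": 6},{"translation": [-35.9,2.1,1.3],"twist": [0,0,0],"fingers": 6},{"translation": [-35.9,2.1,1.3],"twist": [0,0,0],"fingers": 6},{"translation": [-35.9,2.1,1.3],"twist": [0,0,0],"fingers": 6}]}}

```text
clock: 8.55
position: [0.5558, -0.1533, 0.168]
ee_rot: [0.748, 0.663, 0.0, -0.0]
ft_force: [0.4, 0.3, 0.0]
width: 0.0598
finger_force: 0.0
```

Run:
```python
from h import *
import pickle
s=sensors.observe(); print(s['position'],s['ft_force'],s['width'],s['q'])
c=get_calibration('wrist'); pickle.dump(c,open('w5.pkl','wb')); save('wrist','w5')
th=np.radians(-6.776);o=np.array([.5587,-.1181]);M=np.array([[np.cos(th),-np.sin(th)],[np.sin(th),np.cos(th)]])
print(tool([*(M@(.0015,-.035)+o),.091]))
print(w2px(c,[[*(M@b[:2]+o),b[2]] for b in [(-.017,-.02,.105),(.017,-.02,.105),(.025,-.023,.098),(.03,.07,.024),(.03,.04,.024)]]))
```

```text
[ 0.5557625  -0.15325339  0.16804772] [0.4149305  0.34232929 0.03950739] 0.059814734090602416 [-3.79442046e-01  4.18926989e-01 -8.81041490e-02  1.06423109e+00
  7.10501417e-04  1.31174576e+00]
[-0.06757246  0.03310252  7.70946047]
[[282.00454005 253.65635859]
 [353.77675317 253.4860657 ]
 [368.78645941 254.24237045]
 [368.16110368  65.98153451]
 [366.82848719 117.31908304]]
```

View pics/w5.png

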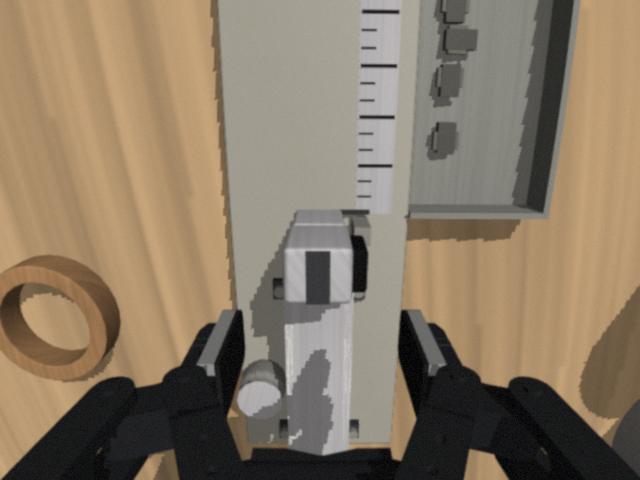

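The wrist view shows the head top from (285,250) to (352,303), with the button at (360,265) on its right side. The four long marks are at rows 166, 117, 66 and 12. The prediction matches within 4 px, so I descend and pinch.

Request:
{"op": "drive_tool", "data": {"moves": [{"translation": [0,0,4],"twist": [0,0,0],"fingers": 6},{"translation": [0,0,6.8],"twist": [0,0,0],"fingers": 6},{"translation": [0,0,7.7],"twist": [0,0,0],"fingers": 6},{"translation": [0,0,7.7],"twist": [0,0,0],"fingers": 6},{"translation": [0,0,7.7],"twist": [0,0,0],"fingers": 5},{"translation": [0,0,7.7],"twist": [0,0,0],"fingers": 4.2},{"translation": [0,0,7.7],"twist": [0,0,0],"fingers": 3},{"translation": [0,0,7.7],"twist": [0,0,0],"fingers": 3},{"translation": [0,0,7.7],"twist": [0,0,0],"fingers": 3}]}}

```text
clock: 9.5
position: [0.5543, -0.1527, 0.094]
ee_rot: [0.748, 0.663, -0.001, -0.0]
ft_force: [-14.4, 1.8, 14.4]
width: 0.0332
finger_force: 60.2
```

Request:
{"op": "drive_tool", "data": {"moves": [{"translation": [0.5,-0.1,-0.2],"twist": [0,0,0],"fingers": 3},{"translation": [1.5,-0.1,-0.2],"twist": [0,0,0],"fingers": 3},{"translation": [3,-0.1,-0.2],"twist": [0,0,0],"fingers": 3},{"translation": [4.5,-0.1,-0.2],"twist": [0,0,0],"fingers": 3},{"translation": [6,-0.1,-0.2],"twist": [0,0,0],"fingers": 3},{"translation": [7.5,-0.1,-0.2],"twist": [0,0,0],"fingers": 3},{"translation": [8.5,-0.1,-0.2],"twist": [0,0,0],"fingers": 3},{"translation": [9,-0.1,-0.2],"twist": [0,0,0],"fingers": 3},{"translation": [9,-0.1,-0.2],"twist": [0,0,0],"fingers": 3},{"translation": [9,-0.1,-0.2],"twist": [0,0,0],"fingers": 3}]}}

```text
clock: 10.5
position: [0.565, -0.0641, 0.0941]
ee_rot: [0.748, 0.664, -0.001, 0.001]
ft_force: [-6.0, -2.3, -2.1]
width: 0.0335
finger_force: 63.6
```

Run:
```python
from h import *
import pickle
s=sensors.observe(); print(s['position'],s['ft_force'],s['width'],s['clock'])
th=np.radians(-6.776);o=np.array([.5587,-.1181]);M=np.array([[np.cos(th),-np.sin(th)],[np.sin(th),np.cos(th)]])
print('tcp board',(s['position'][:2]-o)@M,'start',(np.array([.5543,-.1527])-o)@M)
X=[[*(M@b+o),.024] for b in [(.03,.04),(.03,.07),(.03,.10)]]
for n in ['wrist','scene','top']:
  c=get_calibration(n); pickle.dump(c,open(n+'6.pkl','wb')); save(n,n+'6'); print(n,w2px(c,X))
w=cv2.imread('pics/wrist6.png')[150:350,270:470]; w=cv2.resize(w,(600,600),interpolation=cv2.INTER_CUBIC)
cv2.imwrite('pics/c6.png',w)
```

```text
[ 0.56501841 -0.06412572  0.09406692] [-5.99908669 -2.27139088 -2.08369048] 0.0334936935261682 10.5
tcp board [-9.40429477e-05  5.43427655e-02] start [-0.00028688 -0.03487747]
wrist [[379.10181147 302.34367886]
 [381.88661605 247.39961131]
 [384.76125236 186.8236894 ]]
scene [[267.88230881 253.99855402]
 [275.69149653 260.54799098]
 [283.61924986 267.1985205 ]]
top [[349.46394799 215.96969401]
 [338.79980453 214.96530352]
 [328.14009857 213.96347933]]
```

View pics/c6.png

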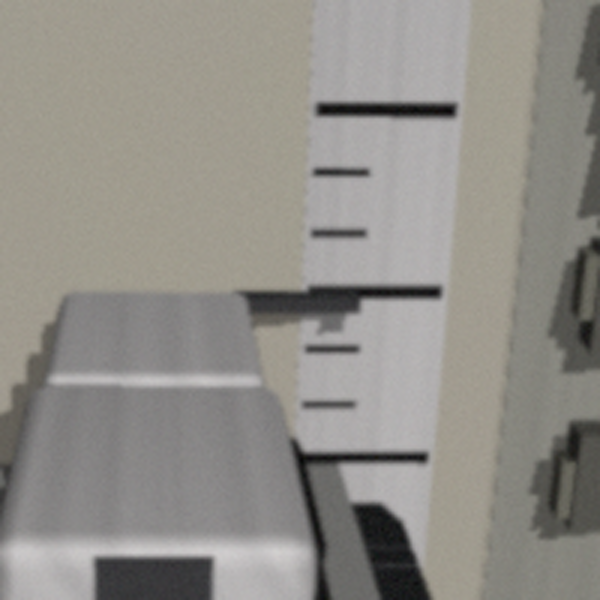

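The crop shows the pointer bar at rows 291–312 just under the third long mark (row 292). The second long mark is at row 457 and the fourth at row 109.

Run:
```python
from h import *
import pickle
c=pickle.load(open('wrist6.pkl','rb'))
th=np.radians(-6.776);o=np.array([.5587,-.1181]);M=np.array([[np.cos(th),-np.sin(th)],[np.sin(th),np.cos(th)]])
g=lambda l:np.array(l)/3+[270,150]-.33
b=lambda l,z:(px2w(c,g(l),z)[:,:2]-o)@M*1000
print('marks',b([(386,109),(370,292),(365,457)],.0245))
for z in (.026,.030,.036): print(z,b([(355,291),(355,302),(355,312)],z))
print('campos board',(( -np.array(c['R']).T@c['t'])[:2]-o)@M, np.array(c['R'])[2])
```

```text
marks [[ 36.25028103 100.49447498]
 [ 35.36530277  70.37065901]
 [ 36.21563455  40.4159691 ]]
0.026 [[32.64151522 71.07851681]
 [32.73874724 69.18836115]
 [32.82801989 67.45970707]]
0.03 [[31.94656214 72.49071447]
 [32.04169625 70.64134145]
 [32.12904273 68.9499854 ]]
0.036 [[30.90413253 74.60901095]
 [30.99611977 72.8208119 ]
 [31.08057698 71.1854029 ]]
campos board [0.00043248 0.13652973] [-0.03909312 -0.32003269 -0.9465996 ]
```

Run:
```python
from h import *
import pickle
th=np.radians(-6.776);o=np.array([.5587,-.1181]);M=np.array([[np.cos(th),-np.sin(th)],[np.sin(th),np.cos(th)]])
for n,cal,rows in (('w5','w5',(200,224)),('wrist6','wrist6',(238,266))):
  c=pickle.load(open(cal+'.pkl','rb')); g=cv2.imread(f'pics/{n}.png',0)
  y0=-.02 if n=='w5' else .07
  for z in (.026,.030,.034):
    print(n,z,[w2px(c,[[*(M@(.028,y)+o),z]])[0].round(1).tolist() for y in (y0-.005,y0)])
  cols=range(340,380,3) if n=='w5' else range(352,400,4)
  print('cols',list(cols))
  for r in range(*rows): print(r,[int(g[r,k]) for k in cols])
```

```text
w5 0.026 [[361.2, 219.3], [361.4, 211.9]]
w5 0.03 [[361.7, 220.9], [362.0, 213.5]]
w5 0.034 [[362.3, 222.6], [362.6, 215.0]]
cols [340, 343, 346, 349, 352, 355, 358, 361, 364, 367, 370, 373, 376, 379]
200 [159, 157, 157, 157, 156, 162, 171, 168, 174, 174, 170, 171, 170, 175]
201 [158, 156, 157, 159, 161, 163, 169, 168, 174, 174, 172, 171, 174, 176]
202 [157, 156, 158, 157, 161, 157, 170, 170, 176, 177, 171, 172, 172, 177]
203 [155, 159, 155, 158, 158, 157, 171, 169, 174, 174, 175, 170, 174, 179]
204 [156, 157, 157, 154, 159, 159, 170, 169, 174, 176, 169, 173, 174, 177]
205 [158, 155, 158, 159, 158, 163, 169, 168, 176, 174, 173, 173, 172, 175]
206 [157, 158, 161, 157, 158, 166, 171, 170, 175, 174, 168, 169, 172, 176]
207 [156, 155, 155, 157, 158, 163, 170, 166, 172, 172, 172, 173, 174, 177]
208 [149, 143, 147, 148, 149, 156, 161, 157, 165, 163, 172, 170, 174, 175]
209 [130, 115, 117, 118, 116, 122, 125, 125, 131, 129, 165, 170, 173, 176]
210 [107, 71, 74, 73, 70, 75, 72, 77, 78, 77, 159, 170, 171, 175]
211 [118, 53, 55, 53, 52, 47, 53, 50, 54, 60, 155, 172, 172, 176]
212 [124, 55, 57,
[... 2048 characters left out ...]
55 [123, 91, 90, 91, 93, 105, 104, 99, 111, 163, 172, 170]
256 [128, 93, 96, 95, 99, 129, 122, 106, 125, 171, 173, 169]
257 [130, 103, 99, 108, 123, 161, 137, 106, 141, 170, 170, 172]
258 [129, 118, 119, 132, 147, 168, 142, 104, 143, 174, 172, 170]
259 [132, 144, 146, 152, 152, 169, 133, 109, 145, 173, 175, 171]
260 [133, 149, 155, 153, 154, 168, 127, 129, 155, 173, 173, 171]
261 [131, 153, 153, 154, 155, 166, 140, 165, 165, 171, 172, 169]
262 [134, 149, 155, 154, 156, 167, 165, 170, 168, 170, 173, 170]
263 [134, 149, 156, 157, 156, 166, 168, 166, 167, 169, 173, 170]
264 [132, 150, 156, 155, 157, 147, 149, 148, 147, 151, 174, 167]
265 [133, 146, 154, 157, 153, 111, 97, 99, 94, 103, 172, 171]
```

Request:
{"op": "drive_tool", "data": {"moves": [{"translation": [0.06,0,0],"twist": [0,0,0],"fingers": 3},{"translation": [0.06,0,0],"twist": [0,0,0],"fingers": 3},{"translation": [0.06,0,0],"twist": [0,0,0],"fingers": 3},{"translation": [0.06,0,0],"twist": [0,0,0],"fingers": 3},{"translation": [0.06,0,0],"twist": [0,0,0],"fingers": 3}]}}

```text
clock: 11.15
position: [0.565, -0.0641, 0.0941]
ee_rot: [0.748, 0.663, -0.001, 0.001]
ft_force: [-7.0, -3.3, -1.6]
width: 0.0331
finger_force: 63.5
```

Run:
```python
from h import *
s=sensors.observe(); print(s['position'],s['ft_force'],s['width'],s['clock'])
th=np.radians(-6.776);o=np.array([.5587,-.1181]);M=np.array([[np.cos(th),-np.sin(th)],[np.sin(th),np.cos(th)]])
print('tcp board',(s['position'][:2]-o)@M)
a=snapshot('wrist'); g=cv2.cvtColor(a,cv2.COLOR_RGB2GRAY)
c=get_calibration('wrist'); print(w2px(c,[[*(M@(.028,.07)+o),z] for z in (.024,.026,.03)]))
for r in range(240,262): print(r,[int(g[r,k]) for k in (356,364,380,392,398)])
```

```text
[ 0.56504579 -0.06412335  0.0940505 ] [-6.97775713 -3.32683379 -1.61261103] 0.033130183986713496 11.15
tcp board [-6.71306582e-05  5.43483532e-02]
[[377.81069144 247.33954554]
 [378.35201273 248.71969747]
 [379.46600205 251.56080434]]
240 [153, 156, 171, 171, 172]
241 [155, 155, 170, 173, 170]
242 [157, 156, 171, 172, 172]
243 [155, 153, 164, 169, 168]
244 [154, 152, 142, 153, 148]
245 [151, 151, 85, 101, 101]
246 [129, 131, 34, 47, 48]
247 [75, 77, 40, 26, 25]
248 [41, 52, 43, 57, 55]
249 [52, 50, 48, 113, 114]
250 [58, 53, 57, 159, 160]
251 [58, 56, 60, 173, 172]
252 [53, 56, 55, 175, 171]
253 [63, 65, 62, 175, 172]
254 [75, 78, 80, 173, 172]
255 [91, 93, 102, 174, 173]
256 [98, 99, 103, 174, 174]
257 [97, 121, 107, 171, 172]
258 [118, 143, 104, 174, 175]
259 [145, 152, 109, 172, 174]
260 [155, 157, 131, 172, 171]
261 [154, 156, 161, 174, 172]
```

Stiction held it, so I nudge a little more.

Request:
{"op": "drive_tool", "data": {"moves": [{"translation": [0.08,0,0],"twist": [0,0,0],"fingers": 3},{"translation": [0.08,0,0],"twist": [0,0,0],"fingers": 3},{"translation": [0.08,0,0],"twist": [0,0,0],"fingers": 3}]}}

```text
clock: 11.5
position: [0.5651, -0.0634, 0.0941]
ee_rot: [0.748, 0.663, -0.001, 0.001]
ft_force: [-6.9, -4.0, -2.1]
width: 0.0333
finger_force: 63.5
```

Run:
```python
from h import *
s=sensors.observe(); print(s['position'],s['ft_force'],s['width'],s['clock'])
th=np.radians(-6.776);o=np.array([.5587,-.1181]);M=np.array([[np.cos(th),-np.sin(th)],[np.sin(th),np.cos(th)]])
print('tcp board',(s['position'][:2]-o)@M)
```

```text
[ 0.56513336 -0.06335895  0.09408083] [-6.87224399 -4.02435932 -2.11957343] 0.033300532026273685 11.5
tcp board [-7.03686612e-05  5.51177409e-02]
```

```bash
python3 -c "
from rig import ctrl; print(ctrl.finish_job())"
```

```text
the job is handed in; nothing more can be done
None
```

I handed the job in at about 11.5 s: all four chips are in the tray, the scraper is back on the bench clear of the board, and the gauge arm is held with the button squeezed at about 90 mm (third long mark); I had no picture views left to recheck the scraper after letting go or the pointer after the last 0.8 mm nudge.

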